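# Shut off, vent and open the vacuum-line filter

## Task

The vacuum-line filter is due for inspection. First shut its pump valve fully, then let air in gently by setting the vent valve half open, to the long 45-degree mark and not much past it, and leave both so. Then strip the filter in order, laying the wing nut, then the washer, and then standing the bell upright on its open rim, all on the floor of the steel tray; set each down rather than let it fall, and leave the other things on the bench as they are.

Things in the scene. Friction and masses are not known exactly. Their poses are not given: they have to be found in the camera images.
- filter_stand: Vacuum filter on a fixed plate 130 x 350 x 8 mm. Origin: underside of the plate at bench level, on the filter axis; z up. Steel base 82 mm wide, 62 mm high; fixed 10 mm tie rod on the axis up to 174 mm; pleated element 38 mm wide stays on it up to 136 mm. Pipes 42 mm high: +y through the pump valve, -y through the vent valve (stems 115 mm from the axis), +x down into the bench.
- pump_valve (a joint): Pump valve lever, rad: 0 = shut, at its stop, square across the pipe, pointing along the stand's +x; 1.571 = fully open, along the pipe, pointing along the stand's +y away from the filter. Shuts clockwise seen from above; stays where left (friction 0.22 N m, about 3 N at the grip).
- pump_valve_stem (a point): Point on the upright stem axis of the pump valve, 82.5 mm above the bench, at the height of the lever's grip. Its x axis points along the lever, outward.
- pump_valve_grip (a point): Middle of the pump lever's black sleeve, 85 mm out from the stem, 82.5 mm above the bench. Sleeve 20 mm wide, 12 mm thick, from 49 to 117 mm from the stem; free space beside and 60 mm or more under it. Its x axis points along the lever, outward; z up.
- vent_valve (a joint): Vent valve lever, rad: 0 = shut, square across the pipe, pointing along the stand's -x; 0.785 = half open, over the long mark of the graduated quadrant plate under it (ticks every 15 degrees); 1.571 = fully open, along the pipe, pointing along the stand's -y away from the filter. Opens anticlockwise seen from above; stays where left (friction 0.22 N m, about 3 N at the grip).
- vent_valve_stem (a point): Point on the upright stem axis of the vent valve, 82.5 mm above the bench, at the height of the lever's grip. Its x axis points along the lever, outward.
- vent_valve_grip (a point): Middle of the vent valve lever's black sleeve, 85 mm out from the stem, 82.5 mm above the bench; same lever as the pump valve's. Its x axis points along the lever, outward.
- wing_nut: Steel wing nut, 74 mm over the wings, 36 mm high, 110 g. Origin: centre of its underside; z up; wings along its x axis, 8 mm thick at the tips. Hub 24 mm wide, 26 mm high, bore 13.6 mm. Already run off the thread: it rests loose on the washer round the rod's plain tip, underside 162 mm above the bench, and lifts straight off (12 mm of rod stand in it).
- washer: Steel and rubber sealing washer, 58 mm in diameter, 8 mm thick, about 70 g, with a 13.6 mm bore. Origin: centre of its underside; z up. It lies loose on the boss of the bell round the tie rod, underside 154 mm above the bench.
- bell: Steel bell over the filter element, 92 mm high, 340 g, open below. Origin: centre of its open rim, on the filter base 62 mm above the bench; z up. Straight side 60 mm wide from 8 to 76 mm above the rim (lip at the rim 71 mm), rounded shoulder to 86 mm, boss 28 mm wide to 92 mm with a 16 mm hole for the rod. Loose once nut and washer are off; lift straight up 115 mm or more to clear the rod.
- tray: Shallow steel instrument tray, fixed on the bench to the left or right of the filter, 280 x 170 x 18 mm, walls and floor 3 mm. Origin: centre of its underside, at bench level; its long side is its x axis; z up. Inside 274 x 164 mm. It is empty at the start.
- tube_rack: Bystander: steel wire rack with capped tubes, 210 x 76 mm, 96 mm high, on the side of the filter where the tray is not. Origin: centre of its underside; long side along its x axis.
- petri_dishes: Bystander: two stacked petri dishes, 91 mm across, 33 mm high, in front of the filter. Origin: centre of the underside.
- pipette: Bystander: pipette lying on the bench beyond the filter, 240 mm long, 26 mm high. Origin: on the bench under its middle; long along its x axis.
- reagent_bottle: Bystander: amber bottle, 70 mm across, 145 mm high, beyond the filter to the left. Origin: centre of the underside.
- tip_box: Bystander: box of pipette tips, 122 x 87 x 83 mm, beyond the filter to the right. Origin: centre of the underside.
- beaker: Bystander: empty glass beaker, 68 mm across, 90 mm high, in front of the filter to the right. Origin: centre of the underside.
- forceps: Bystander: steel forceps lying on the bench in front of the filter, 145 mm long, 8 mm high. Origin: on the bench under their middle.

How it is judged:
On the way, in this order (a step that is already met when the one before it is completed fails the run):
1. the pump valve is shut against its stop (within 0.08 rad) (value of joint pump_valve below 0.08 rad), for 0.2 s.
2. with the pump valve shut, the vent valve stands half open (45 +/- 7 degrees) (value of joint pump_valve below 0.08 rad and value of joint vent_valve between 0.66 and 0.91 rad), for 0.2 s.
3. the wing nut is laid on the floor of the tray (x of wing_nut in the frame of tray between -0.135 and 0.135 m and y of wing_nut in the frame of tray between -0.08 and 0.08 m and z of wing_nut in the frame of tray below 0.035 m and linear speed of wing_nut below 0.03 m/s), for 0.2 s.
4. the washer is laid on the floor of the tray (x of washer in the frame of tray between -0.135 and 0.135 m and y of washer in the frame of tray between -0.08 and 0.08 m and z of washer in the frame of tray below 0.025 m and linear speed of washer below 0.03 m/s), for 0.2 s.
5. the bell stands upright in the tray (x of bell in the frame of tray between -0.135 and 0.135 m and y of bell in the frame of tray between -0.08 and 0.08 m and z of bell in the frame of tray below 0.01 m and angle between bell's own z axis and vertical below 0.08 rad and linear speed of bell below 0.03 m/s), for 0.2 s.
At the end, for the whole second after the job is handed in: Pump valve below 0.08 rad; vent valve at 0.66 to 0.91 rad (45 +/- 7 degrees); wing nut and washer at rest on the tray floor, origins inside its walls, at most 35 and 25 mm above its underside; bell at rest in the tray, upright within 0.08 rad, its rim on the floor (all of step 2 and all of step 3 and all of step 4 and all of step 5); the robot touches nothing.
It fails at once if the vent valve is opened well past the half-way mark (over 1.1 rad, 63 degrees) (value of joint vent_valve above 1.1 rad).
It fails at once if the nut, the washer or the bell is let fall (faster than 0.7 m/s out of the fingers, a drop of some 25 mm) ((linear speed of wing_nut above 0.7 m/s and contact force between the fingers and wing_nut below 0.05 N) or (linear speed of washer above 0.7 m/s and contact force between the fingers and washer below 0.05 N) or (linear speed of bell above 0.7 m/s and contact force between the fingers and bell below 0.05 N)).
It fails at once if a bystander is shifted by more than 30 mm (distance of any of tube_rack, petri_dishes, pipette, reagent_bottle, tip_box, beaker, forceps from where it was at the start of the episode above 0.03 m).
It also fails if it takes over 72 s, if anything falls off the work surface, if the arm or the gripper's body presses on something with over 40 N, if the wrist force passes 120 N, or if a joint passes its speed limit or range.

## Robot

A 6-joint arm with a two-finger parallel gripper is mounted at the origin on the work surface. World frame = base frame: x ahead of the robot, y to its left, z up, the work surface at z = 0. Lengths are in m, angles in rad, forces in N, time in s.
With the tool pointing down it reaches from about 0.225 to 0.875 m from the base axis. Payload 3.4 kg.
Tool frame: the origin (TCP) lies midway between the tips of the shut fingers; the grasp point (between the pads) lies 19 mm behind it (manip.grip_point_offset is the distance from the TCP to the grasp point, in m); z points along the fingers, y is the line along which they close (so a half turn about z gives the same grasp; the last joint's range is limited). The gripper opens to 85 mm and grips with 20 to 120 N. Pads are 22 mm wide; open, the fingers measure 114 mm over their backs; the gripper's body (76 mm by 85 mm) begins 54 mm behind the grasp point. The pads swing forward as they close: fully open they stand 13 mm farther back than shut.
Start: joints at [1.202, 0.276, 1.505, -0, 1.361, -0.121], TCP at [0.141, 0.557, 0.231] pointing down, gripper open.
Joint ranges: [-2.89, 2.89], [-0.75, 2.08], [0.22, 2.7], [-1.18, 4.32], [0.11, 2.71], [-2.7, 2.7]. Speed limits (rad/s): [2.57, 2.57, 3.14, 3.14, 3.14, 3.14].

## Interface

Orientations are given as a unit quaternion [w, x, y, z].
In Python, from rig import manip gives the robot as it stands.
- The arm moves only by the shell command python3 -m handwheel 'ROWS' [FORCE]. ROWS is JSON, a list of rows, each an object with "translation": the shift along the tool's x, y, z in m, a list of three; "angular": the turn, a rotation vector about the tool's x, y, z in degrees, a list of three; "hand": the closure, from 0 (fully open) to 1 (shut). A call has 1 to 10 rows; each row shifts and turns the commanded pose from where the row before left it, along the tool's axes as they then stand; what a row does not reach is not made up. A row lasts 1/12 s, in which the tool goes at most 41.7 mm and 7.16 degrees, less where a joint would pass 70% of its speed; a pose out of reach is approached as far as the arm can. A call with a gripper value outside its range is refused whole. The fingers move at their own pace and stop on an object; FORCE is the grip in N (left out, the last holds). Time passes only in rows, so rows that do not move let the fingers close. It gives the time, the measured TCP pose, the force, the opening and the grip force at its end, in the units of the state.
- manip.get_state(): the state, without advancing time (a new reading comes with each control period).
- manip.get_image(name): name is "side" or "top" or "wrist"; returns the picture (480x640x3 uint8, red, green, blue); there is no depth.
- manip.camera_info(name): a dict with "camera_matrix" (3x3 intrinsics, pixels), "eye" and "orientation" of the camera in the world; the wrist camera has in their place "tool_from_camera" (4x4, takes a point from camera to tool coordinates, whose origin is the TCP and whose axes are the flange's). Camera axes: x right, y down, z forward; pixel columns grow to the right and rows downward; lengths in m; the calibration is good to about 2 mm. A picture is of the moment at which its call begins: read the wrist's pose just before it. camera_info takes no time and is no camera call.
- manip.sign_off(): hands the job in; it is judged then, once.
The state is a dict: "clock": time; "qpos": joint angles; "qd": joint speeds; "effort": joint torques, N m; "position": TCP position; "ee_rot": TCP orientation; "contact_force": force on the tool from outside, world axes, zero at the start; "moment": the same for the moment, N m; "width": finger opening in m; "gripper_force": force on a finger pad.
Only numpy, scipy, OpenCV 4.12 (cv2) and the standard library are available. Lean on these libraries where they do the work, as an engineer would, in place of code of your own. Each camera call takes 0.05 s, during which the arm holds its last target. There are 200 camera calls.

## Working session

There is one attempt and no reset: what is moved stays moved. The work goes in short steps, Python scripts to look and compute and a shell command to move; the robot and the scene stay as the last step left them, time stands still between calls to the robot, and variables do not carry over. Pictures are saved under pics/ and viewed, at most 10 in all, crops included, and the job is handed in when it is done.

```bash
ls; mkdir -p pics; python3 - <<'E'
from rig import manip
import cv2,json
s=manip.get_state();print(s)
for n in("top","side"):
    print(n,manip.camera_info(n)); cv2.imwrite(f"pics/{n}0.png",manip.get_image(n)[:,:,::-1])
print(manip.camera_info("wrist"),manip.grip_point_offset)
E
```

```text
pics
{'clock': 0.0, 'qpos': array([ 1.20196973e+00,  2.76658384e-01,  1.50616175e+00,  3.80439128e-06,
        1.36069651e+00, -1.20979866e-01]), 'qd': array([ 0.00065873, -0.00071208, -0.00055928,  0.00055278,  0.00043586,
        0.00115364]), 'effort': array([-3.17026170e-03, -4.16776872e+01, -2.45803714e+01, -3.93269211e-04,
        1.08840768e-02, -7.33733714e-06]), 'position': array([0.14085534, 0.55692794, 0.23039217]), 'ee_rot': array([-2.35051689e-04,  1.23606763e-01,  9.92330813e-01, -9.32837046e-04]), 'contact_force': array([-0.21646712,  0.04009048,  0.62284128]), 'moment': array([ 0.02527404,  0.04628182, -0.0062472 ]), 'gripper_force': 0.0, 'width': 0.08523754349272787}
top {'camera_matrix': array([[568.89440192,   0.        , 322.07695748],
       [  0.        , 568.89440192, 245.74971988],
       [  0.        ,   0.        ,   1.        ]]), 'eye': array([ 0.36908097, -0.0207657 ,  1.17377359]), 'orientation': array([ 0.07871827, -0.69701286,  0.71010752, -0.06102305])}
side {'camera_matrix': array([[482.97636881,   0.        , 326.16047411],
       [  0.        , 482.97636881, 238.66150205],
       [  0.        ,   0.        ,   1.        ]]), 'eye': array([0.33739853, 0.58306772, 0.8179784 ]), 'orientation': array([ 0.06075235, -0.1838669 ,  0.91572755, -0.35205848])}
{'camera_matrix': array([[355.87253171,   0.        , 326.07414869],
       [  0.        , 355.87253171, 243.71031309],
       [  0.        ,   0.        ,   1.        ]]), 'tool_from_camera': array([[-1.11673142e-04, -9.61314581e-01, -2.75452833e-01,
         7.12262929e-02],
       [ 9.99999994e-01, -1.04912849e-04, -3.92767436e-05,
        -9.06793502e-04],
       [ 8.85876495e-06, -2.75452836e-01,  9.61314587e-01,
        -1.43342910e-01],
       [ 0.00000000e+00,  0.00000000e+00,  0.00000000e+00,
         1.00000000e+00]])} 0.0187
```

View pics/top0.png

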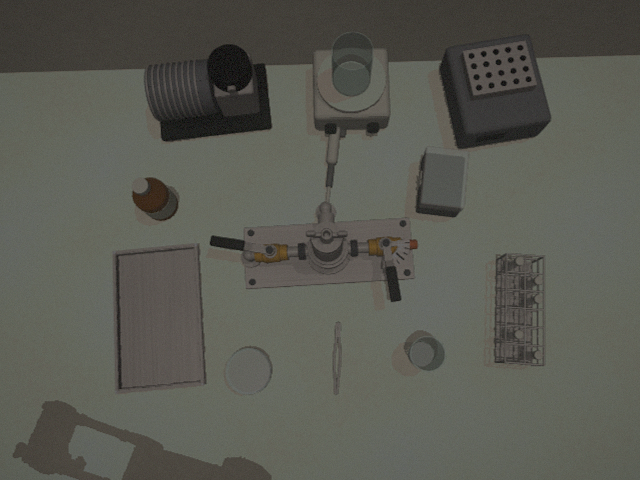

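View pics/side0.png

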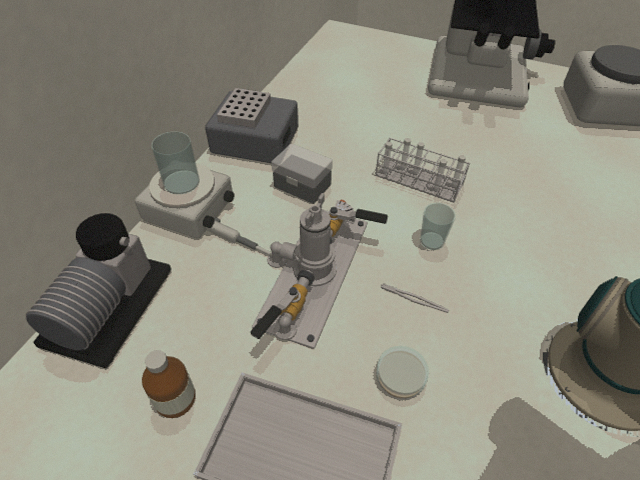

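The top view has image up as +x and left as +y. The pump lever (212–245, 243) is open and points left. The vent lever (393, 285) is shut and points down. The tray is at (160, 316), the rack is on the right and the dishes are at (248, 370). The side view agrees, with the bottle at (165, 385).

```bash
cat > h.py <<'E'
from rig import manip
import numpy as np, cv2
from scipy.spatial.transform import Rotation as R
rot=lambda q:R.from_quat(np.roll(q,-1)).as_matrix()
def cam(n):
    c=manip.camera_info(n)
    if n=="wrist":
        s=manip.get_state();T=c["tool_from_camera"];A=rot(s["ee_rot"])
        return c["camera_matrix"],s["position"]+A@T[:3,3],A@T[:3,:3]
    return c["camera_matrix"],np.array(c["eye"]),rot(c["orientation"])
def ray(c,uv,z):
    K,e,A=c;d=A@np.linalg.inv(K)@[*uv,1];return e+d*(z-e[2])/d[2]
def proj(c,p):
    K,e,A=c;q=K@(A.T@(np.array(p)-e));return q[:2]/q[2]
E
python3 - <<'E'
from h import *
c=cam("top");im=cv2.imread("pics/top0.png");g=im.max(2)
P=lambda uv,z:ray(c,uv,z)[:2].round(4)
# dark sleeves
n,l,st,ce=cv2.connectedComponentsWithStats((g<45).astype(np.uint8))
for i in range(1,n):
    x,y,w,h,a=st[i]
    if a>60 and 200<x<420 and 215<y<310:
        pts=np.argwhere(l==i)[:,::-1].astype(np.float32);r=cv2.minAreaRect(pts)
        W=np.array([P(p,.0885) for p in pts]);m=W.mean(0);v=np.linalg.svd(W-m,full_matrices=False)[2][0]
        print("dark",st[i],ce[i].round(1),m.round(4),"ang",np.degrees(np.arctan2(v[1],v[0])).round(1),np.ptp((W-m)@v).round(3))
for p in[(251,233),(403,224),(410,272),(252,282)]:print("bolt",P(p,.008))
co=[(243,228),(411,219),(414,278),(246,288)];print("plate",[P(p,.008) for p in co],np.mean([P(p,.008) for p in co],0))
co=[(113,250),(199,245),(205,383),(119,390)];q=[P(p,.018) for p in co];print("tray",q,np.mean(q,0),[np.linalg.norm(q[i]-q[i-1]).round(3) for i in range(4)])
print("nut",P((326,234),.19));
big=cv2.resize(im[205:310,200:430],None,fx=3.4,fy=3.4,interpolation=cv2.INTER_CUBIC);cv2.imwrite("pics/topc.png",cv2.convertScaleAbs(big,alpha=1.5))
E
```

```text
dark [210 236  34  15 314] [226.8 242.8] [0.5968 0.1912] ang -100.6 0.066
dark [386 267  15  35 327] [392.7 283.6] [ 0.5104 -0.1292] ang -172.5 0.066
bolt [0.6338 0.156 ]
bolt [ 0.6462 -0.1639]
bolt [ 0.5441 -0.1738]
bolt [0.5298 0.1531]
plate [array([0.645 , 0.1731]), array([ 0.6566, -0.1811]), array([ 0.5315, -0.1815]), array([0.5175, 0.1654])] [ 0.58765  -0.006025]
tray [array([0.6015, 0.4437]), array([0.6083, 0.2631]), array([0.328 , 0.2436]), array([0.317 , 0.4155])] [0.4637   0.341475] [np.float64(0.286), np.float64(0.181), np.float64(0.281), np.float64(0.172)]
nut [ 0.5877 -0.0049]
```

View pics/topc.png

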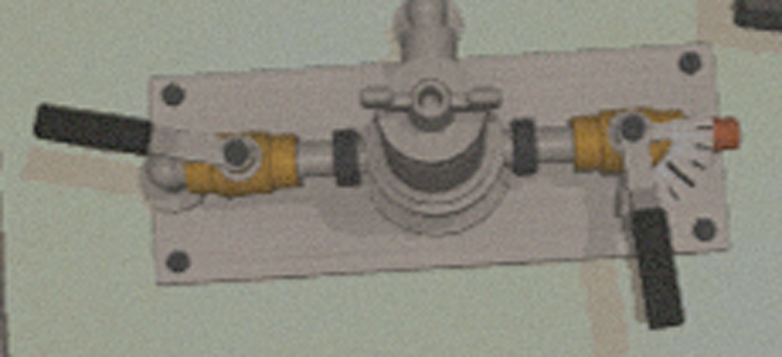

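The crop shows pump lever stem at (236,152) with the sleeve to the left, vent stem at (632,128) with the sleeve down, and the wing nut at (431,98) with wings along image x, which is the stand's y. The stand axis is about (0.588, -0.005) with a yaw of about 2.4°. The bolt spacing, the 85 mm grip radius and the tray sides all check. Now I'll move above the pump grip.

```bash
python3 -m handwheel '[{"translation":[-0.0266,-0.0121,0],"angular":[0,0,0],"hand":0},{"translation":[-0.0266,-0.0121,0],"angular":[0,0,0],"hand":0},{"translation":[-0.0266,-0.0121,0],"angular":[0,0,0],"hand":0},{"translation":[-0.0266,-0.0121,0],"angular":[0,0,0],"hand":0},{"translation":[-0.0266,-0.0121,0],"angular":[0,0,0],"hand":0},{"translation":[-0.0266,-0.0121,0],"angular":[0,0,0],"hand":0},{"translation":[-0.0266,-0.0121,0],"angular":[0,0,0],"hand":0},{"translation":[-0.0266,-0.0121,0],"angular":[0,0,0],"hand":0},{"translation":[-0.0266,-0.0121,0],"angular":[0,0,0],"hand":0},{"translation":[-0.0266,-0.0121,0],"angular":[0,0,0],"hand":0}]' 40
python3 -m handwheel '[{"translation":[-0.0266,-0.0121,0],"angular":[0,0,0],"hand":0},{"translation":[-0.0266,-0.0121,0],"angular":[0,0,0],"hand":0},{"translation":[-0.0266,-0.0121,0],"angular":[0,0,0],"hand":0},{"translation":[-0.0266,-0.0121,0],"angular":[0,0,0],"hand":0},{"translation":[-0.0266,-0.0121,0],"angular":[0,0,0],"hand":0},{"translation":[-0.0266,-0.0121,0],"angular":[0,0,0],"hand":0},{"translation":[-0.0266,-0.0121,0],"angular":[0,0,0],"hand":0},{"translation":[-0.0266,-0.0121,0],"angular":[0,0,0],"hand":0},{"translation":[-0.0266,-0.0121,0],"angular":[0,0,0],"hand":0},{"translation":[-0.0266,-0.0121,0],"angular":[0,0,0],"hand":0}]'
python3 -m handwheel '[{"translation":[0,0,0],"angular":[0,0,7],"hand":0},{"translation":[0,0,0],"angular":[0,0,7],"hand":0},{"translation":[0,0,0],"angular":[0,0,7],"hand":0},{"translation":[0,0,0],"angular":[0,0,7],"hand":0},{"translation":[0,0,0],"angular":[0,0,7],"hand":0},{"translation":[0,0,0],"angular":[0,0,7],"hand":0},{"translation":[0,0,0],"angular":[0,0,7],"hand":0},{"translation":[0,0,0],"angular":[0,0,7],"hand":0},{"translation":[0,0,0],"angular":[0,0,7],"hand":0},{"translation":[0,0,0],"angular":[0,0,7],"hand":0}]'
python3 -m handwheel '[{"translation":[0,0,0],"angular":[0,0,7],"hand":0.4},{"translation":[0,0,0],"angular":[0,0,7],"hand":0.4},{"translation":[0,0,0],"angular":[0,0,0],"hand":0.4},{"translation":[0,0,0],"angular":[0,0,0],"hand":0.4}]'
cat >> h.py <<'E'
def yaw(s):
    A=rot(s["ee_rot"]);return np.degrees(np.arctan2(A[1,1],A[0,1]))  # heading of tool y
def to(p):
    s=manip.get_state();A=rot(s["ee_rot"]);print("tool delta",(A.T@(np.array(p)-s["position"])).round(4),"yaw",yaw(s).round(1),"pos",s["position"].round(4),"tilt",A[:2,2].round(4),"w",round(s["width"],4),"q6",s["qpos"][5].round(2),"t",round(s["clock"],2))
E
python3 - <<'E'
from h import *
to([.5968,.1912,.064]);c=cam("wrist");im=manip.get_image("wrist");cv2.imwrite("pics/w1.png",im[:,:,::-1])
for n,p in dict(grip=(.5968,.1912,.0885),stem=(.583,.110,.0885)).items():print(n,proj(c,p))
E
```

```text
clock: 0.93
position: [0.37, 0.3737, 0.231]
ee_rot: [-0.0, 0.124, 0.992, -0.0]
contact_force: [-0.1, -0.2, -0.0]
width: 0.0854
gripper_force: 0.0
clock: 1.77
position: [0.5981, 0.1912, 0.2307]
ee_rot: [-0.001, 0.124, 0.992, -0.0]
contact_force: [-0.3, 0.9, 0.4]
width: 0.085
gripper_force: 0.0
clock: 2.6
position: [0.5971, 0.1923, 0.2307]
ee_rot: [-0.0, 0.673, 0.74, -0.0]
contact_force: [-0.2, -0.5, 1.0]
width: 0.0852
gripper_force: 0.0
clock: 2.93
position: [0.5972, 0.1923, 0.2308]
ee_rot: [-0.0, 0.755, 0.656, -0.0]
contact_force: [0.0, 0.3, 0.2]
width: 0.0513
gripper_force: 0.0
tool delta [-1.100e-03 -1.000e-04  1.668e-01] yaw -8.0 pos [0.5972 0.1923 0.2308] tilt [-0.0009 -0.0001] w 0.0513 q6 0.34 t 2.93
grip [327.72385079 230.1910921 ]
stem [324.98956031 320.0364196 ]
```

View pics/w1.png

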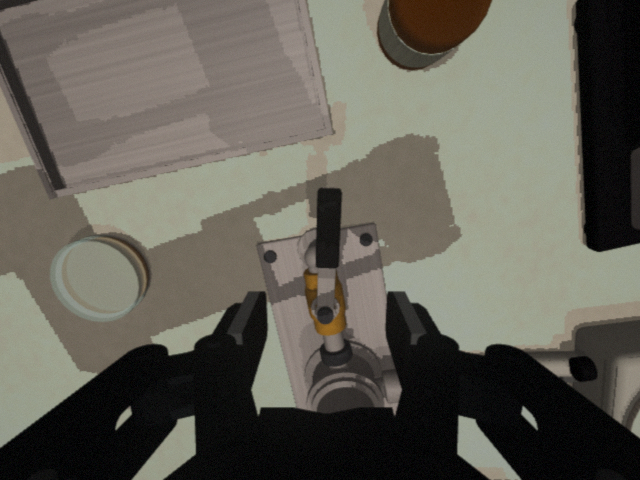

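The sleeve is centred at (328, 228), against a predicted (328, 230). I'll descend, grip it and swing it.

```bash
python3 -m handwheel '[{"translation":[0,0,0.02],"angular":[0,0,1.5],"hand":0.4},{"translation":[0,0,0.03],"angular":[0,0,0],"hand":0.4},{"translation":[0,0,0.03],"angular":[0,0,0],"hand":0.4},{"translation":[0,0,0.03],"angular":[0,0,0],"hand":0.4},{"translation":[0,0,0.03],"angular":[0,0,0],"hand":0.4},{"translation":[0,0,0.02],"angular":[0,0,0],"hand":0.4},{"translation":[0,0,0.007],"angular":[0,0,0],"hand":0.4},{"translation":[0,0,0],"angular":[0,0,0],"hand":0.9},{"translation":[0,0,0],"angular":[0,0,0],"hand":0.9},{"translation":[0,0,0],"angular":[0,0,0],"hand":0.9}]' 40
python3 -m handwheel '[{"translation":[0,0,0],"angular":[0,0,0],"hand":0.9},{"translation":[0,0,0],"angular":[0,0,0],"hand":0.9}]'
python3 -m handwheel '[{"translation":[-0.0005,0.0089,0],"angular":[0,0,6],"hand":0.9},{"translation":[-0.0005,0.0089,0],"angular":[0,0,6],"hand":0.9},{"translation":[-0.0005,0.0089,0],"angular":[0,0,6],"hand":0.9},{"translation":[-0.0005,0.0089,0],"angular":[0,0,6],"hand":0.9},{"translation":[-0.0005,0.0089,0],"angular":[0,0,6],"hand":0.9}]'
python3 -m handwheel '[{"translation":[-0.0005,0.0089,0],"angular":[0,0,6],"hand":0.9},{"translation":[-0.0005,0.0089,0],"angular":[0,0,6],"hand":0.9},{"translation":[-0.0005,0.0089,0],"angular":[0,0,6],"hand":0.9},{"translation":[-0.0005,0.0089,0],"angular":[0,0,6],"hand":0.9},{"translation":[-0.0005,0.0089,0],"angular":[0,0,6],"hand":0.9},{"translation":[-0.0005,0.0089,0],"angular":[0,0,6],"hand":0.9}]'
python3 -c "
from h import *
to([.668,.1136,.064])"
```

```text
clock: 3.82
position: [0.5987, 0.1927, 0.066]
ee_rot: [0.001, 0.764, 0.645, 0.001]
contact_force: [0.2, -0.4, -5.2]
width: 0.0195
gripper_force: 41.0
clock: 3.98
position: [0.5987, 0.1927, 0.0659]
ee_rot: [0.001, 0.764, 0.645, 0.002]
contact_force: [1.3, 0.7, 0.8]
width: 0.0192
gripper_force: 41.8
clock: 4.4
position: [0.6381, 0.1744, 0.0659]
ee_rot: [-0.0, 0.906, 0.423, 0.001]
contact_force: [-0.8, 1.6, 2.9]
width: 0.0196
gripper_force: 42.0
clock: 4.9
position: [0.6656, 0.1302, 0.0659]
ee_rot: [-0.001, 0.993, 0.122, 0.001]
contact_force: [-2.0, 2.3, 2.4]
width: 0.019
gripper_force: 42.1
tool delta [-0.0017  0.0167  0.0019] yaw -76.0 pos [0.6656 0.1302 0.0659] tilt [0.0011 0.0022] w 0.019 q6 1.41 t 4.9
```

```bash
python3 -m handwheel '[{"translation":[-0.0004,0.0074,0],"angular":[0,0,5],"hand":0.9},{"translation":[-0.0003,0.006,0],"angular":[0,0,4],"hand":0.9},{"translation":[-0.0002,0.003,0],"angular":[0,0,2],"hand":0.9}]'
python3 -m handwheel '[{"translation":[0,0.002,0],"angular":[0,0,1.3],"hand":0.9},{"translation":[0,0,0],"angular":[0,0,0],"hand":0.9},{"translation":[0,0,0],"angular":[0,0,0],"hand":0.9}]'
python3 -c "
from h import *
to([.668,.1136,.064])"
```

```text
clock: 5.15
position: [0.668, 0.1141, 0.0659]
ee_rot: [-0.002, 1.0, 0.027, 0.001]
contact_force: [-1.4, 4.8, 1.4]
width: 0.0191
gripper_force: 41.9
clock: 5.4
position: [0.668, 0.1136, 0.0659]
ee_rot: [-0.002, 1.0, 0.018, 0.001]
contact_force: [-0.6, 7.3, 3.2]
width: 0.0192
gripper_force: 42.0
tool delta [-0.      0.      0.0019] yaw -87.9 pos [0.668  0.1136 0.0659] tilt [0.002  0.0041] w 0.0192 q6 1.6 t 5.4
```

```bash
python3 -m handwheel '[{"translation":[0,0.002,0],"angular":[0,0,0.5],"hand":0.9},{"translation":[0,0,0],"angular":[0,0,0],"hand":0.9},{"translation":[0,0,0],"angular":[0,0,0],"hand":0.9}]'
python3 -m handwheel '[{"translation":[0,-0.002,0],"angular":[0,0,0],"hand":0.4},{"translation":[0,0,0],"angular":[0,0,0],"hand":0.4},{"translation":[0,0,0],"angular":[0,0,0],"hand":0.4},{"translation":[0,0,-0.025],"angular":[0,0,0],"hand":0.4},{"translation":[0,0,-0.03],"angular":[0,0,0],"hand":0.4},{"translation":[0,0,-0.03],"angular":[0,0,0],"hand":0.4},{"translation":[0,0,-0.03],"angular":[0,0,0],"hand":0.4},{"translation":[0,0,-0.03],"angular":[0,0,0],"hand":0.4},{"translation":[0,0,-0.03],"angular":[0,0,0],"hand":0.4},{"translation":[0,0,0],"angular":[0,0,0],"hand":0.4}]'
python3 -m handwheel '[{"translation":[-0.0166,0.0237,0],"angular":[0,0,0],"hand":0.4},{"translation":[-0.0166,0.0237,0],"angular":[0,0,0],"hand":0.4},{"translation":[-0.0166,0.0237,0],"angular":[0,0,0],"hand":0.4},{"translation":[-0.0166,0.0237,0],"angular":[0,0,0],"hand":0.4},{"translation":[-0.0166,0.0237,0],"angular":[0,0,0],"hand":0.4},{"translation":[-0.0166,0.0237,0],"angular":[0,0,0],"hand":0.4},{"translation":[-0.0166,0.0237,0],"angular":[0,0,0],"hand":0.4},{"translation":[-0.0166,0.0237,0],"angular":[0,0,0],"hand":0.4},{"translation":[-0.0166,0.0237,0],"angular":[0,0,0],"hand":0.4},{"translation":[-0.0166,0.0237,0],"angular":[0,0,0],"hand":0.4}]'
python3 -m handwheel '[{"translation":[0,0,0],"angular":[0,0,-4],"hand":0.4},{"translation":[0,0,0],"angular":[0,0,0],"hand":0.4},{"translation":[0,0,0],"angular":[0,0,0],"hand":0.4}]'
python3 - <<'E'
from h import *
to([.5104,-.1292,.064])
c=cam("wrist");im=manip.get_image("wrist")[:,:,::-1];cv2.imwrite("pics/w2.png",im)
for n,p in dict(grip=(.5104,-.1292,.0885),stem=(.593,-.120,.0885),nut=(.5877,-.005,.19)).items():print(n,proj(c,p))
c=cam("top");im=manip.get_image("top")[:,:,::-1];cv2.imwrite("pics/top2.png",im)
n,l,st,ce=cv2.connectedComponentsWithStats((im.max(2)<45).astype(np.uint8))
for i in range(1,n):
    x,y,w,h,a=st[i]
    if 200<a<450 and 200<x<420 and 150<y<310:
        W=np.array([ray(c,p,.0885)[:2] for p in np.argwhere(l==i)[:,::-1]]);m=W.mean(0);v=np.linalg.svd(W-m,full_matrices=False)[2][0]
        print("dark",st[i],m.round(4),"ang",np.degrees(np.arctan2(v[1],v[0])).round(1))
E
```

```text
clock: 5.65
position: [0.668, 0.1135, 0.0659]
ee_rot: [-0.003, 1.0, 0.014, 0.001]
contact_force: [0.3, 11.2, 1.6]
width: 0.0192
gripper_force: 42.2
clock: 6.48
position: [0.6711, 0.1103, 0.2472]
ee_rot: [-0.0, 1.0, 0.013, 0.007]
contact_force: [0.6, -0.6, 0.7]
width: 0.0513
gripper_force: 0.0
clock: 7.32
position: [0.5067, -0.1319, 0.2392]
ee_rot: [0.0, 1.0, 0.013, -0.0]
contact_force: [-0.2, -1.0, 0.4]
width: 0.0509
gripper_force: 0.0
clock: 7.57
position: [0.5078, -0.1308, 0.2393]
ee_rot: [-0.0, 0.999, 0.047, 0.0]
contact_force: [0.4, 0.4, 0.1]
width: 0.0514
gripper_force: 0.0
tool delta [ 0.0027 -0.0013  0.1753] yaw -84.7 pos [ 0.5078 -0.1308  0.2393] tilt [0.0004 0.    ] w 0.0514 q6 1.09 t 7.57
grip [324.01843519 222.41784926]
stem [321.95697295 118.42147269]
nut [90.93600469 94.6176094 ]
dark [376 175  24  54 211] [ 0.6681 -0.1167] ang 161.4
dark [262 192  11  33 272] [0.6648 0.1129] ang -177.3
```

View pics/w2.png

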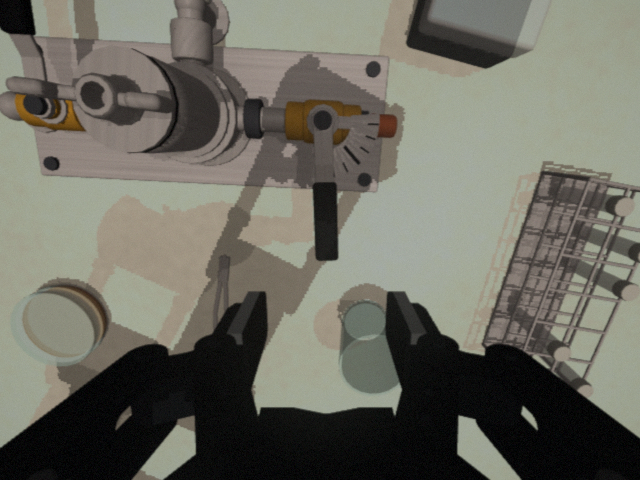

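The pump lever now reads 2.7° against a stand yaw of 2.4°, so it is shut. The vent sleeve is at (326, 221) and its stem at (322, 119), so the lever heading is about 187.5°. It needs about 40° anticlockwise.

```bash
python3 -m handwheel '[{"translation":[0.0027,-0.0005,0.02],"angular":[0,0,-2],"hand":0.4},{"translation":[0,0,0.03],"angular":[0,0,0],"hand":0.4},{"translation":[0,0,0.03],"angular":[0,0,0],"hand":0.4},{"translation":[0,0,0.03],"angular":[0,0,0],"hand":0.4},{"translation":[0,0,0.03],"angular":[0,0,0],"hand":0.4},{"translation":[0,0,0.03],"angular":[0,0,0],"hand":0.4},{"translation":[0,0,0.005],"angular":[0,0,0],"hand":0.4},{"translation":[0,0,0],"angular":[0,0,0],"hand":0.9},{"translation":[0,0,0],"angular":[0,0,0],"hand":0.9},{"translation":[0,0,0],"angular":[0,0,0],"hand":0.9}]' 40
python3 -m handwheel '[{"translation":[0,0,0],"angular":[0,0,0],"hand":0.9},{"translation":[0,0,0],"angular":[0,0,0],"hand":0.9}]'
python3 -m handwheel '[{"translation":[0.0003,0.0074,0],"angular":[0,0,-5],"hand":0.9},{"translation":[0.0003,0.0074,0],"angular":[0,0,-5],"hand":0.9},{"translation":[0.0003,0.0074,0],"angular":[0,0,-5],"hand":0.9},{"translation":[0.0003,0.0074,0],"angular":[0,0,-5],"hand":0.9},{"translation":[0.0003,0.0074,0],"angular":[0,0,-5],"hand":0.9},{"translation":[0.0003,0.0074,0],"angular":[0,0,-5],"hand":0.9},{"translation":[0,0,0],"angular":[0,0,0],"hand":0.9}]'
python3 -c "
from h import *
to([.5355,-.1826,.064])"
```

```text
clock: 8.5
position: [0.5123, -0.1298, 0.066]
ee_rot: [0.001, 0.998, 0.066, 0.002]
contact_force: [1.6, 1.5, -4.7]
width: 0.0192
gripper_force: 40.9
clock: 8.67
position: [0.5123, -0.1298, 0.066]
ee_rot: [0.001, 0.998, 0.065, 0.002]
contact_force: [1.7, 0.6, 1.2]
width: 0.0192
gripper_force: 41.7
clock: 9.25
position: [0.529, -0.1702, 0.0659]
ee_rot: [0.0, 0.947, 0.322, 0.002]
contact_force: [0.8, 4.4, 7.1]
width: 0.0189
gripper_force: 42.4
tool delta [-0.0024  0.0138  0.0019] yaw -52.4 pos [ 0.529  -0.1702  0.0659] tilt [0.0033 0.0006] w 0.0189 q6 0.48 t 9.25
```

```bash
python3 -m handwheel '[{"translation":[0.0003,0.0074,0],"angular":[0,0,-5],"hand":0.9},{"translation":[0.0003,0.0074,0],"angular":[0,0,-5],"hand":0.9},{"translation":[0,0,0],"angular":[0,0,0],"hand":0.9},{"translation":[0,0,0],"angular":[0,0,0],"hand":0.9}]'
python3 -m handwheel '[{"translation":[0,0,0],"angular":[0,0,0],"hand":0.4},{"translation":[0,0,0],"angular":[0,0,0],"hand":0.4},{"translation":[0,0,0],"angular":[0,0,0],"hand":0.4},{"translation":[0,0,-0.025],"angular":[0,0,0],"hand":0.4},{"translation":[0,0,-0.035],"angular":[0,0,0],"hand":0.4},{"translation":[0,0,-0.035],"angular":[0,0,0],"hand":0.4},{"translation":[0,0,-0.035],"angular":[0,0,0],"hand":0.4},{"translation":[0,0,-0.035],"angular":[0,0,0],"hand":0.4},{"translation":[0,0,-0.035],"angular":[0,0,0],"hand":0.4},{"translation":[0,0,0],"angular":[0,0,0],"hand":0.4}]'
python3 - <<'E'
from h import *
to([.588,-.005,.26])
c=cam("wrist");im=manip.get_image("wrist")[:,:,::-1];cv2.imwrite("pics/w3.png",im)
n,l,st,ce=cv2.connectedComponentsWithStats((im.max(2)<45).astype(np.uint8))
for i in range(1,n):
    x,y,w,h,a=st[i]
    if a>300: 
        W=np.array([ray(c,p,.0885)[:2] for p in np.argwhere(l==i)[:,::-1]]);m=W.mean(0);v=np.linalg.svd(W-m,full_matrices=False)[2][0]
        print("dark",st[i],m.round(4),"ang",np.degrees(np.arctan2(v[1],v[0])).round(1),np.ptp((W-m)@v).round(3))
E
```

```text
clock: 9.58
position: [0.5384, -0.1805, 0.0659]
ee_rot: [0.0, 0.916, 0.402, 0.001]
contact_force: [1.1, 4.6, 5.1]
width: 0.0194
gripper_force: 42.2
clock: 10.42
position: [0.5404, -0.183, 0.272]
ee_rot: [0.006, 0.915, 0.402, 0.004]
contact_force: [0.2, -1.2, 0.5]
width: 0.0514
gripper_force: 0.0
tool delta [ 0.1633 -0.0855  0.0114] yaw -42.6 pos [ 0.5404 -0.183   0.272 ] tilt [ 0.0127 -0.0067] w 0.0514 q6 0.29 t 10.42
dark [171   0  65  40 365] [ 0.5826 -0.0041] ang 165.3 0.058
dark [233   0  25  44 337] [ 0.6023 -0.0222] ang -141.2 0.031
dark [ 584   36   56  143 4480] [ 0.7959 -0.285 ] ang -115.1 0.119
dark [258  64  32  35 452] [ 0.5892 -0.0663] ang -178.5 0.029
dark [418 100  49  96 932] [ 0.6584 -0.208 ] ang 65.2 0.081
dark [ 309  183   22   71 1369] [ 0.5377 -0.1798] ang -132.6 0.067
dark [    0   292   640   188 62488] [ 0.3871 -0.3505] ang 136.9 0.752
```

The vent lever heading of 227.4° puts it at about 45° open. Next is the wing nut.

```bash
python3 -m handwheel '[{"translation":[0.0233,-0.0122,-0.004],"angular":[0,0,0],"hand":0},{"translation":[0.0233,-0.0122,-0.004],"angular":[0,0,0],"hand":0},{"translation":[0.0233,-0.0122,-0.004],"angular":[0,0,0],"hand":0},{"translation":[0.0233,-0.0122,-0.004],"angular":[0,0,0],"hand":0},{"translation":[0.0233,-0.0122,-0.004],"angular":[0,0,0],"hand":0},{"translation":[0.0233,-0.0122,-0.004],"angular":[0,0,0],"hand":0},{"translation":[0.0233,-0.0122,-0.004],"angular":[0,0,0],"hand":0},{"translation":[0,0,0],"angular":[0,0,-7],"hand":0},{"translation":[0,0,0],"angular":[0,0,-7],"hand":0},{"translation":[0,0,0],"angular":[0,0,-7],"hand":0}]'
python3 -m handwheel '[{"translation":[0,0,0],"angular":[0,0,-7],"hand":0},{"translation":[0,0,0],"angular":[0,0,-7],"hand":0},{"translation":[0,0,0],"angular":[0,0,-7],"hand":0},{"translation":[0,0,0],"angular":[0,0,0],"hand":0},{"translation":[0,0,0],"angular":[0,0,0],"hand":0},{"translation":[0,0,0],"angular":[0,0,0],"hand":0}]'
python3 - <<'E'
from h import *
to([.588,-.005,.165])
c=cam("wrist");im=manip.get_image("wrist")[:,:,::-1];cv2.imwrite("pics/w4.png",im)
print(proj(c,(.588,-.005,.188)),proj(c,(.588,-.005,.174)))
E
```

```text
clock: 11.3
position: [0.5838, -0.0026, 0.2905]
ee_rot: [-0.001, 0.825, 0.566, -0.001]
contact_force: [-0.5, -1.0, 0.7]
width: 0.0853
gripper_force: 0.0
clock: 11.8
position: [0.5841, -0.0033, 0.2914]
ee_rot: [-0.001, 0.711, 0.703, -0.001]
contact_force: [0.3, -0.9, -1.0]
width: 0.0852
gripper_force: 0.0
tool delta [-0.0017  0.0041  0.1264] yaw -0.7 pos [ 0.5841 -0.0033  0.2914] tilt [-0.0016  0.0001] w 0.0852 q6 -0.11 t 11.8
[333.80954719 244.11156744] [333.47038195 239.00270471]
```

View pics/w4.png

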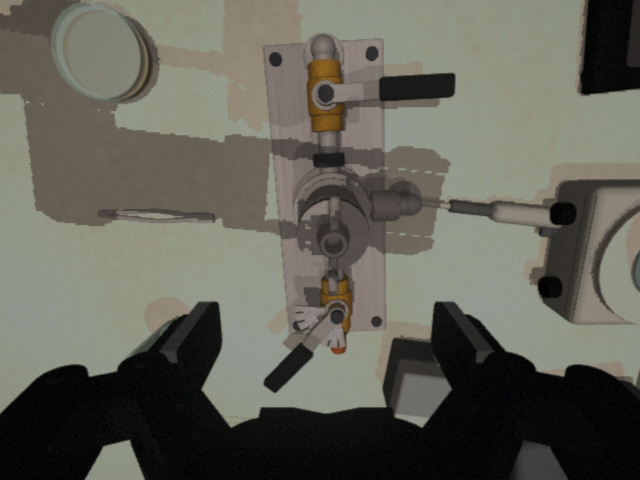

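The nut hub is at (333, 242), against a predicted (333.8, 243), and its wings run vertically. That aligns with tool x, so I'll grasp.

```bash
python3 -m handwheel '[{"translation":[-0.0017,0.004,0.02],"angular":[0,0,0],"hand":0.3},{"translation":[0,0,0.025],"angular":[0,0,0],"hand":0.3},{"translation":[0,0,0.025],"angular":[0,0,0],"hand":0.3},{"translation":[0,0,0.025],"angular":[0,0,0],"hand":0.3},{"translation":[0,0,0.02],"angular":[0,0,0],"hand":0.3},{"translation":[0,0,0.011],"angular":[0,0,0],"hand":0.3},{"translation":[0,0,0],"angular":[0,0,0],"hand":0.9},{"translation":[0,0,0],"angular":[0,0,0],"hand":0.9},{"translation":[0,0,0],"angular":[0,0,0],"hand":0.9},{"translation":[0,0,0],"angular":[0,0,0],"hand":0.9}]' 40
python3 -m handwheel '[{"translation":[0,0,0],"angular":[0,0,0],"hand":0.9},{"translation":[0,0,-0.005],"angular":[0,0,0],"hand":0.9},{"translation":[0,0,-0.01],"angular":[0,0,0],"hand":0.9},{"translation":[0,0,-0.015],"angular":[0,0,0],"hand":0.9},{"translation":[0,0,-0.02],"angular":[0,0,0],"hand":0.9},{"translation":[0,0,-0.02],"angular":[0,0,0],"hand":0.9},{"translation":[0,0,-0.02],"angular":[0,0,0],"hand":0.9},{"translation":[0,0,0],"angular":[0,0,0],"hand":0.9},{"translation":[0,0,0],"angular":[0,0,0],"hand":0.9}]'
python3 - <<'E'
from h import *
to([.5335,.3472,.25])
c=cam("top");im=cv2.imread("pics/top0.png");h=cv2.cvtColor(im,cv2.COLOR_BGR2HSV)
m=((h[...,0]<15)&(h[...,1]>120)&(h[...,2]>50)).astype(np.uint8);n,l,st,ce=cv2.connectedComponentsWithStats(m[150:240,100:200]);i=1+st[1:,4].argmax();print("bottle",ray(c,ce[i]+[100,150],.1)[:2],st[i])
im=manip.get_image("wrist")[:,:,::-1];s=manip.get_image("side")[:,:,::-1]
cv2.imwrite("pics/w5.png",np.hstack([cv2.resize(im,(400,300)),cv2.resize(s[120:360,160:480],(400,300))]))
E
```

```text
clock: 12.68
position: [0.5896, -0.0051, 0.168]
ee_rot: [0.001, 0.71, 0.704, 0.001]
contact_force: [0.3, -0.7, -0.5]
width: 0.022
gripper_force: 39.4
clock: 13.43
position: [0.5891, -0.005, 0.258]
ee_rot: [0.001, 0.71, 0.704, 0.001]
contact_force: [-0.4, 0.1, -1.1]
width: 0.0222
gripper_force: 39.5
tool delta [ 0.3517 -0.0587  0.0077] yaw -0.5 pos [ 0.5891 -0.005   0.258 ] tilt [ 0.0036 -0.0004] w 0.0222 q6 -0.12 t 13.43
bottle [0.68753079 0.34104274] [ 33  35  32  25 271]
```

View pics/w5.png

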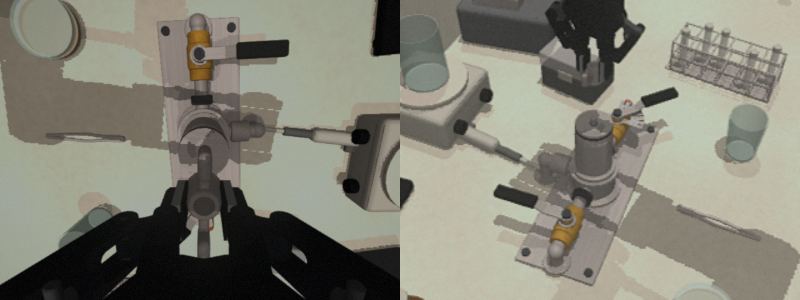

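The nut is held (left, 200, 200) and the washer remains on the bell (right, 593, 120). I'll carry it to the tray.

```bash
python3 -m handwheel '[{"translation":[0.02,-0.0034,0],"angular":[0,0,0],"hand":0.9},{"translation":[0.03,-0.005,0],"angular":[0,0,0],"hand":0.9},{"translation":[0.03,-0.005,0],"angular":[0,0,0],"hand":0.9},{"translation":[0.03,-0.005,0],"angular":[0,0,0],"hand":0.9},{"translation":[0.03,-0.005,0],"angular":[0,0,0],"hand":0.9},{"translation":[0.03,-0.005,0],"angular":[0,0,0],"hand":0.9},{"translation":[0.03,-0.005,0],"angular":[0,0,0],"hand":0.9},{"translation":[0.03,-0.005,0],"angular":[0,0,0],"hand":0.9},{"translation":[0.03,-0.005,0],"angular":[0,0,0],"hand":0.9},{"translation":[0.03,-0.005,0],"angular":[0,0,0],"hand":0.9}]'
python3 -m handwheel '[{"translation":[0.03,-0.005,0],"angular":[0,0,0],"hand":0.9},{"translation":[0.02,-0.0034,0],"angular":[0,0,0],"hand":0.9},{"translation":[0.0117,-0.002,0],"angular":[0,0,0],"hand":0.9},{"translation":[0,0,0],"angular":[0,0,-6.8],"hand":0.9},{"translation":[0,0,0],"angular":[0,0,-6.8],"hand":0.9},{"translation":[0,0,0],"angular":[0,0,-6.8],"hand":0.9},{"translation":[0,0,0],"angular":[0,0,-6.8],"hand":0.9},{"translation":[0,0,0],"angular":[0,0,-6.8],"hand":0.9},{"translation":[0,0,0],"angular":[0,0,-6.8],"hand":0.9},{"translation":[0,0,0],"angular":[0,0,-6.8],"hand":0.9}]'
python3 -m handwheel '[{"translation":[0,0,0.02],"angular":[0,0,-6.8],"hand":0.9},{"translation":[0,0,0.03],"angular":[0,0,-6.8],"hand":0.9},{"translation":[0,0,0.03],"angular":[0,0,-6.8],"hand":0.9},{"translation":[0,0,0.03],"angular":[0,0,-6.8],"hand":0.9},{"translation":[0,0,0.02],"angular":[0,0,-6.8],"hand":0.9},{"translation":[0,0,0],"angular":[0,0,-6.8],"hand":0.9},{"translation":[0,0,0],"angular":[0,0,-6.8],"hand":0.9},{"translation":[0,0,0],"angular":[0,0,0],"hand":0.9},{"translation":[0,0,0],"angular":[0,0,0],"hand":0.9}]'
python3 - <<'E'
from h import *
to([.5335,.3472,.0095])
c=cam("wrist");im=manip.get_image("wrist")[:,:,::-1];cv2.imwrite("pics/w6.png",im)
for a,b in((1,1),(1,-1),(-1,-1),(-1,1)):
    p=np.array([.4637,.3415])+a*.14*np.array([.9966,.082])+b*.085*np.array([-.082,.9966]);print(proj(c,[*p,.018]))
E
```

```text
clock: 14.37
position: [0.5413, 0.2866, 0.2544]
ee_rot: [-0.001, 0.71, 0.704, -0.002]
contact_force: [0.7, -0.2, -0.5]
width: 0.0222
gripper_force: 39.4
clock: 15.2
position: [0.5324, 0.3462, 0.255]
ee_rot: [-0.001, 0.363, 0.932, -0.001]
contact_force: [1.6, -0.0, -1.3]
width: 0.022
gripper_force: 39.4
clock: 15.95
position: [0.5325, 0.3465, 0.1255]
ee_rot: [-0.001, -0.039, 0.999, -0.0]
contact_force: [0.6, -0.3, -0.2]
width: 0.0217
gripper_force: 39.4
tool delta [-0.0012  0.0007  0.116 ] yaw 94.5 pos [0.5325 0.3465 0.1255] tilt [-0.0013 -0.001 ] w 0.0217 q6 -1.18 t 15.95
[435.85853668 329.69963208]
[220.05844841 330.334154  ]
[ 178.33516608 -107.42939618]
[ 475.51631416 -108.87143053]
```

View pics/w6.png

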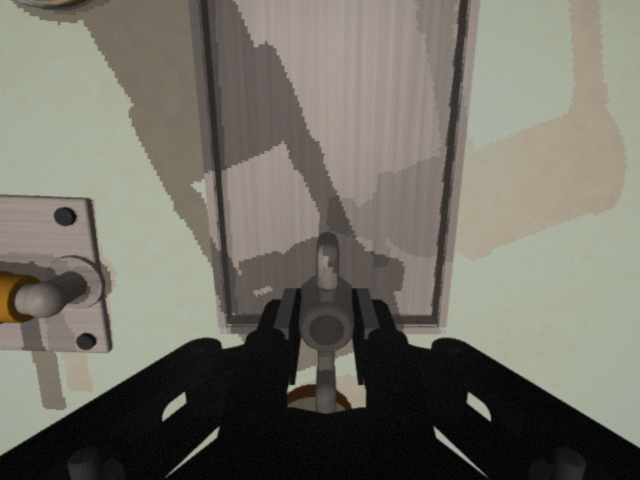

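The tray end edge is at row 330 with corners (220,330) and (443,330), within 4 mm of prediction. I'll lower the nut.

```bash
python3 -m handwheel '[{"translation":[0,0,0.02],"angular":[0,0,0],"hand":0.9},{"translation":[0,0,0.025],"angular":[0,0,0],"hand":0.9},{"translation":[0,0,0.025],"angular":[0,0,0],"hand":0.9},{"translation":[0,0,0.02],"angular":[0,0,0],"hand":0.9},{"translation":[0,0,0.012],"angular":[0,0,0],"hand":0.9},{"translation":[0,0,0.007],"angular":[0,0,0],"hand":0.9},{"translation":[0,0,0.003],"angular":[0,0,0],"hand":0.9},{"translation":[0,0,0],"angular":[0,0,0],"hand":0.9}]'
python3 -m handwheel '[{"translation":[0,0,0.002],"angular":[0,0,0],"hand":0.9},{"translation":[0,0,0.001],"angular":[0,0,0],"hand":0.9},{"translation":[0,0,0],"angular":[0,0,0],"hand":0.9}]'
```

```text
clock: 16.67
position: [0.533, 0.3474, 0.0144]
ee_rot: [0.0, -0.041, 0.999, 0.0]
contact_force: [0.5, -0.1, -1.4]
width: 0.0223
gripper_force: 39.4
clock: 16.92
position: [0.5332, 0.3475, 0.0121]
ee_rot: [0.001, -0.041, 0.999, 0.0]
contact_force: [0.1, -0.6, -1.6]
width: 0.0222
gripper_force: 39.4
```

```bash
python3 -m handwheel '[{"translation":[0,0,0.002],"angular":[0,0,0],"hand":0.9},{"translation":[0,0,0.001],"angular":[0,0,0],"hand":0.9},{"translation":[0,0,0.001],"angular":[0,0,0],"hand":0.9},{"translation":[0,0,0],"angular":[0,0,0],"hand":0.9}]'
```

```text
clock: 17.25
position: [0.5331, 0.3475, 0.0089]
ee_rot: [0.001, -0.041, 0.999, 0.0]
contact_force: [-1.6, -1.1, 6.9]
width: 0.0222
gripper_force: 40.3
```

```bash
python3 -m handwheel '[{"translation":[0,0,0],"angular":[0,0,0],"hand":0.4},{"translation":[0,0,0],"angular":[0,0,0],"hand":0.4},{"translation":[0,0,-0.01],"angular":[0,0,0],"hand":0.4},{"translation":[0,0,-0.02],"angular":[0,0,0],"hand":0.4},{"translation":[0,0,-0.035],"angular":[0,0,0],"hand":0.4},{"translation":[0,0,-0.035],"angular":[0,0,0],"hand":0.4},{"translation":[0,0,-0.035],"angular":[0,0,0],"hand":0.4},{"translation":[0,0,-0.035],"angular":[0,0,0],"hand":0.4},{"translation":[0,0,-0.035],"angular":[0,0,0],"hand":0.4},{"translation":[0,0,-0.035],"angular":[0,0,0],"hand":0}]'
python3 -m handwheel '[{"translation":[-0.0015,-0.02,-0.01],"angular":[0,0,0],"hand":0},{"translation":[-0.0023,-0.0296,0],"angular":[0,0,0],"hand":0},{"translation":[-0.0023,-0.0296,0],"angular":[0,0,0],"hand":0},{"translation":[-0.0023,-0.0296,0],"angular":[0,0,0],"hand":0},{"translation":[-0.0023,-0.0296,0],"angular":[0,0,0],"hand":0},{"translation":[-0.0023,-0.0296,0],"angular":[0,0,0],"hand":0},{"translation":[-0.0023,-0.0296,0],"angular":[0,0,0],"hand":0},{"translation":[-0.0023,-0.0296,0],"angular":[0,0,0],"hand":0},{"translation":[-0.0023,-0.0296,0],"angular":[0,0,0],"hand":0},{"translation":[-0.0023,-0.0296,0],"angular":[0,0,0],"hand":0}]'
python3 -m handwheel '[{"translation":[-0.0023,-0.0296,0],"angular":[0,0,0],"hand":0},{"translation":[-0.0023,-0.0296,0],"angular":[0,0,0],"hand":0},{"translation":[-0.001,-0.0099,0],"angular":[0,0,0],"hand":0},{"translation":[0,0,0],"angular":[0,0,0],"hand":0},{"translation":[0,0,0],"angular":[0,0,0],"hand":0},{"translation":[0,0,0],"angular":[0,0,0],"hand":0}]'
python3 - <<'E'
from h import *
to([.588,-.005,.158])
c=cam("wrist");im=manip.get_image("wrist")[:,:,::-1]
print("washer",proj(c,(.588,-.005,.162)),"rod",proj(c,(.588,-.005,.174)),"px r",355.9*.029/(c[1][2]-.162))
s=manip.get_image("side")[:,:,::-1];t=manip.get_image("top")[:,:,::-1]
cv2.imwrite("pics/w7.png",np.hstack([im[100:460,120:520],t[220:400,90:290].repeat(2,0).repeat(2,1)]))
E
```

```text
clock: 18.08
position: [0.5323, 0.3471, 0.2498]
ee_rot: [0.0, -0.041, 0.999, 0.0]
contact_force: [1.0, -0.2, -0.0]
width: 0.0621
gripper_force: 0.0
clock: 18.92
position: [0.5782, 0.0622, 0.258]
ee_rot: [0.0, -0.041, 0.999, 0.0]
contact_force: [0.1, -1.1, -0.5]
width: 0.0851
gripper_force: 0.0
clock: 19.42
position: [0.5892, -0.0034, 0.2575]
ee_rot: [-0.0, -0.041, 0.999, 0.001]
contact_force: [-0.3, -0.5, 0.5]
width: 0.0855
gripper_force: 0.0
tool delta [ 0.0014 -0.0016  0.0995] yaw 94.7 pos [ 0.5892 -0.0034  0.2575] tilt [-0.0002  0.0012] w 0.0855 q6 -1.78 t 19.42
washer [324.46760347 245.98866191] rod [324.41746542 251.05528063] px r 43.217194912848655
```

View pics/w7.png

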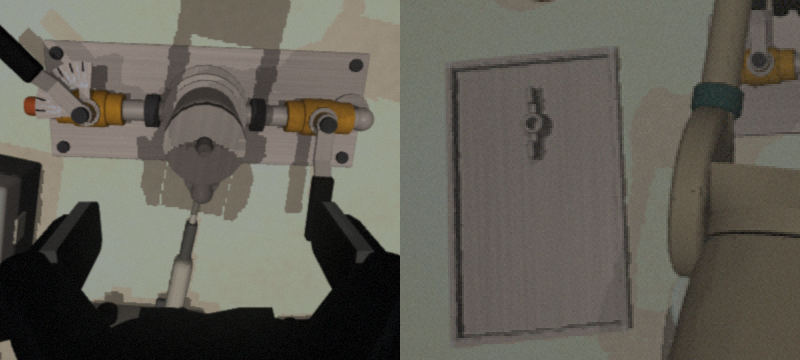

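Right half: the nut lies in the tray. Left half: the rod tip is at (204,145), which is full-frame (324,245), within about 2 mm of prediction. I'll grasp the washer edge.

```bash
python3 -m handwheel '[{"translation":[0,-0.0016,0.02],"angular":[0,0,0],"hand":0},{"translation":[0,0,0.025],"angular":[0,0,0],"hand":0},{"translation":[0,0,0.025],"angular":[0,0,0],"hand":0},{"translation":[0,0,0.02],"angular":[0,0,0],"hand":0},{"translation":[0,0,0.012],"angular":[0,0,0],"hand":0},{"translation":[0,0,0.009],"angular":[0,0,0],"hand":0},{"translation":[0,0,0],"angular":[0,0,0],"hand":0},{"translation":[0,0,0],"angular":[0,0,0],"hand":0}]'
python3 -m handwheel '[{"translation":[0,0,0.001],"angular":[0,0,0],"hand":0.6},{"translation":[0,0,0],"angular":[0,0,0],"hand":0.6},{"translation":[0,0,0],"angular":[0,0,0],"hand":0.6},{"translation":[0,0,0],"angular":[0,0,0],"hand":0.6},{"translation":[0,0,0],"angular":[0,0,0],"hand":0.6}]' 25
```

```text
clock: 20.23
position: [0.5898, -0.0057, 0.1464]
ee_rot: [-0.0, -0.041, 0.999, 0.0]
contact_force: [-0.2, -0.3, 0.5]
width: 0.0852
gripper_force: 0.0
clock: 20.65
position: [0.5904, -0.0063, 0.1467]
ee_rot: [0.001, -0.041, 0.999, 0.0]
contact_force: [-0.3, 1.0, 5.0]
width: 0.0571
gripper_force: 26.2
```

```bash
python3 -m handwheel '[{"translation":[0,0,-0.003],"angular":[0,0,0],"hand":0.6},{"translation":[0,0,-0.005],"angular":[0,0,0],"hand":0.6},{"translation":[0,0,-0.01],"angular":[0,0,0],"hand":0.6},{"translation":[0,0,-0.02],"angular":[0,0,0],"hand":0.6},{"translation":[0,0,-0.03],"angular":[0,0,0],"hand":0.6},{"translation":[0,0,-0.03],"angular":[0,0,0],"hand":0.6},{"translation":[0,0,-0.01],"angular":[0,0,0],"hand":0.6},{"translation":[0,0,0],"angular":[0,0,0],"hand":0.6}]'
python3 - <<'E'
from h import *
to([.4438,.3399,.25])
im=manip.get_image("wrist")[:,:,::-1];s=manip.get_image("side")[:,:,::-1]
cv2.imwrite("pics/w8.png",np.hstack([im[100:460,120:520],cv2.resize(s[120:360,180:447],(400,360))]))
E
```

```text
clock: 21.32
position: [0.5915, -0.0066, 0.257]
ee_rot: [0.004, -0.041, 0.999, -0.001]
contact_force: [-0.1, 0.3, -1.2]
width: 0.0565
gripper_force: 27.2
tool delta [0.1189 0.3575 0.0056] yaw 94.7 pos [ 0.5915 -0.0066  0.257 ] tilt [ 0.0072 -0.0009] w 0.0565 q6 -1.78 t 21.32
```

View pics/w8.png

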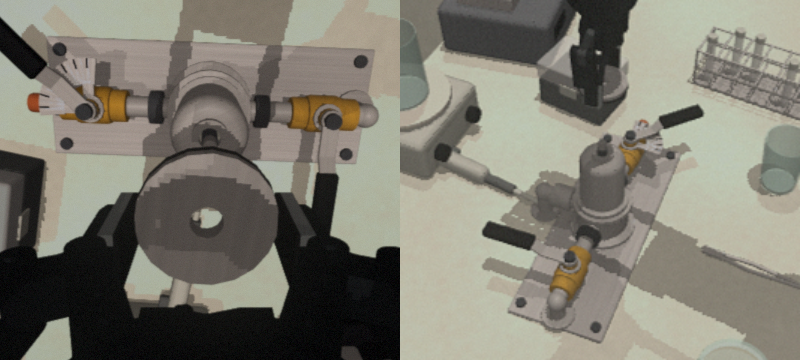

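The washer is held level, with its bore at (207, 216) in the crop, and the bell stays on the stand. I'll carry it to the tray centre.

```bash
python3 -m handwheel '[{"translation":[0.005,0.015,0],"angular":[0,0,0],"hand":0.6},{"translation":[0.0092,0.0275,0],"angular":[0,0,0],"hand":0.6},{"translation":[0.0092,0.0275,0],"angular":[0,0,0],"hand":0.6},{"translation":[0.0092,0.0275,0],"angular":[0,0,0],"hand":0.6},{"translation":[0.0092,0.0275,0],"angular":[0,0,0],"hand":0.6},{"translation":[0.0092,0.0275,0],"angular":[0,0,0],"hand":0.6},{"translation":[0.0092,0.0275,0],"angular":[0,0,0],"hand":0.6},{"translation":[0.0092,0.0275,0],"angular":[0,0,0],"hand":0.6},{"translation":[0.0092,0.0275,0],"angular":[0,0,0],"hand":0.6},{"translation":[0.0092,0.0275,0],"angular":[0,0,0],"hand":0.6}]'
python3 -m handwheel '[{"translation":[0.0092,0.0275,0],"angular":[0,0,0],"hand":0.6},{"translation":[0.0092,0.0275,0],"angular":[0,0,0],"hand":0.6},{"translation":[0.0092,0.0275,0],"angular":[0,0,0],"hand":0.6},{"translation":[0.0045,0.012,0],"angular":[0,0,0],"hand":0.6},{"translation":[0,0,0],"angular":[0,0,0],"hand":0.6},{"translation":[0,0,0.02],"angular":[0,0,0],"hand":0.6},{"translation":[0,0,0.035],"angular":[0,0,0],"hand":0.6},{"translation":[0,0,0.035],"angular":[0,0,0],"hand":0.6},{"translation":[0,0,0.035],"angular":[0,0,0],"hand":0.6},{"translation":[0,0,0.035],"angular":[0,0,0],"hand":0.6}]'
python3 -m handwheel '[{"translation":[0,0,0.035],"angular":[0,0,0],"hand":0.6},{"translation":[0,0,0.025],"angular":[0,0,0],"hand":0.6},{"translation":[0,0,0.015],"angular":[0,0,0],"hand":0.6},{"translation":[0,0,0.008],"angular":[0,0,0],"hand":0.6},{"translation":[0,0,0],"angular":[0,0,0],"hand":0.6},{"translation":[0,0,0],"angular":[0,0,0],"hand":0.6}]'
python3 -c "
from h import *
to([.4438,.3399,.0])"
```

```text
clock: 22.25
position: [0.4779, 0.2496, 0.2512]
ee_rot: [-0.002, -0.041, 0.999, -0.0]
contact_force: [0.3, -0.6, -0.3]
width: 0.0564
gripper_force: 27.2
clock: 23.08
position: [0.4404, 0.3381, 0.0912]
ee_rot: [-0.0, -0.041, 0.999, -0.001]
contact_force: [0.4, -0.2, -0.8]
width: 0.0568
gripper_force: 27.2
clock: 23.58
position: [0.4411, 0.3391, 0.0102]
ee_rot: [-0.0, -0.041, 0.999, -0.0]
contact_force: [0.3, 0.4, -0.1]
width: 0.0569
gripper_force: 27.2
tool delta [-0.0027  0.0006  0.0102] yaw 94.7 pos [0.4411 0.3391 0.0102] tilt [-0.0004 -0.0005] w 0.0569 q6 -1.12 t 23.58
```

```bash
python3 -m handwheel '[{"translation":[0,0,0.004],"angular":[0,0,0],"hand":0.6},{"translation":[0,0,0.002],"angular":[0,0,0],"hand":0.6},{"translation":[0,0,0.001],"angular":[0,0,0],"hand":0.6},{"translation":[0,0,0],"angular":[0,0,0],"hand":0.6}]'
python3 -m handwheel '[{"translation":[0,0,0.002],"angular":[0,0,0],"hand":0.6},{"translation":[0,0,0],"angular":[0,0,0],"hand":0.6}]'
python3 -m handwheel '[{"translation":[0,0,0.002],"angular":[0,0,0],"hand":0.6},{"translation":[0,0,0],"angular":[0,0,0],"hand":0.6}]'
```

```text
clock: 23.92
position: [0.4412, 0.3398, 0.0038]
ee_rot: [0.0, -0.041, 0.999, 0.0]
contact_force: [-0.4, 0.5, -0.7]
width: 0.0568
gripper_force: 27.2
clock: 24.08
position: [0.4409, 0.3397, 0.0014]
ee_rot: [0.0, -0.041, 0.999, 0.0]
contact_force: [-0.5, 0.1, -0.3]
width: 0.0568
gripper_force: 27.2
clock: 24.25
position: [0.4408, 0.3396, -0.0009]
ee_rot: [-0.0, -0.041, 0.999, -0.0]
contact_force: [-0.5, -0.4, -1.2]
width: 0.0568
gripper_force: 27.2
```

```bash
python3 -m handwheel '[{"translation":[0,0,0.001],"angular":[0,0,0],"hand":0.6},{"translation":[0,0,0],"angular":[0,0,0],"hand":0.6}]'
python3 -m handwheel '[{"translation":[0,0,0.001],"angular":[0,0,0],"hand":0.6},{"translation":[0,0,0],"angular":[0,0,0],"hand":0.6}]'
python3 -m handwheel '[{"translation":[0,0,0.001],"angular":[0,0,0],"hand":0.6},{"translation":[0,0,0],"angular":[0,0,0],"hand":0.6}]'
```

```text
clock: 24.42
position: [0.4409, 0.3397, -0.0012]
ee_rot: [0.0, -0.041, 0.999, 0.0]
contact_force: [-0.6, 0.2, 4.0]
width: 0.0566
gripper_force: 29.5
clock: 24.58
position: [0.441, 0.3397, -0.0013]
ee_rot: [0.0, -0.041, 0.999, 0.0]
contact_force: [-1.7, -1.8, 11.2]
width: 0.0567
gripper_force: 33.3
clock: 24.75
position: [0.4409, 0.3397, -0.0013]
ee_rot: [0.0, -0.041, 0.999, 0.0]
contact_force: [-4.5, -2.9, 17.8]
width: 0.0573
gripper_force: 36.9
```

```bash
python3 -m handwheel '[{"translation":[0,0,-0.003],"angular":[0,0,0],"hand":0.6},{"translation":[0,0,0],"angular":[0,0,0],"hand":0},{"translation":[0,0,0],"angular":[0,0,0],"hand":0},{"translation":[0,0,0],"angular":[0,0,0],"hand":0},{"translation":[0,0,-0.02],"angular":[0,0,0],"hand":0},{"translation":[0,0,-0.035],"angular":[0,0,0],"hand":0},{"translation":[0,0,-0.035],"angular":[0,0,0],"hand":0},{"translation":[0,0,-0.035],"angular":[0,0,0],"hand":0},{"translation":[0,0,-0.035],"angular":[0,0,0],"hand":0},{"translation":[0,0,-0.035],"angular":[0,0,0],"hand":0}]' 60
python3 -m handwheel '[{"translation":[0,0,-0.035],"angular":[0,0,0],"hand":0},{"translation":[0,0,-0.025],"angular":[0,0,0],"hand":0},{"translation":[-0.0045,-0.0137,0],"angular":[0,0,0],"hand":0},{"translation":[-0.0093,-0.0274,0],"angular":[0,0,0],"hand":0},{"translation":[-0.0093,-0.0274,0],"angular":[0,0,0],"hand":0},{"translation":[-0.0093,-0.0274,0],"angular":[0,0,0],"hand":0},{"translation":[-0.0093,-0.0274,0],"angular":[0,0,0],"hand":0},{"translation":[-0.0093,-0.0274,0],"angular":[0,0,0],"hand":0},{"translation":[-0.0093,-0.0274,0],"angular":[0,0,0],"hand":0},{"translation":[-0.0093,-0.0274,0],"angular":[0,0,0],"hand":0}]'
python3 -m handwheel '[{"translation":[-0.0093,-0.0274,0],"angular":[0,0,0],"hand":0},{"translation":[-0.0093,-0.0274,0],"angular":[0,0,0],"hand":0},{"translation":[-0.0093,-0.0274,0],"angular":[0,0,0],"hand":0},{"translation":[-0.0093,-0.0274,0],"angular":[0,0,0],"hand":0},{"translation":[-0.0093,-0.0274,0],"angular":[0,0,0],"hand":0},{"translation":[-0.0045,-0.0137,0],"angular":[0,0,0],"hand":0},{"translation":[0,0,0],"angular":[0,0,0],"hand":0},{"translation":[0,0,0],"angular":[0,0,0],"hand":0},{"translation":[0,0,0],"angular":[0,0,0],"hand":0}]'
python3 - <<'E'
from h import *
to([.589,-.006,.108])
im=manip.get_image("wrist")[:,:,::-1];c=cam("wrist");print("boss/rod",proj(c,(.589,-.006,.174))-[120,100],proj(c,(.589,-.006,.154))-[120,100])
t=manip.get_image("top")[:,:,::-1]
cv2.imwrite("pics/w9.png",np.hstack([im[100:460,120:520],t[220:400,90:290].repeat(2,0).repeat(2,1)]))
E
```

```text
clock: 25.58
position: [0.4405, 0.3394, 0.1954]
ee_rot: [-0.0, -0.041, 0.999, -0.0]
contact_force: [1.1, 0.5, 0.3]
width: 0.0853
gripper_force: 0.0
clock: 26.42
position: [0.5274, 0.1392, 0.2536]
ee_rot: [-0.001, -0.041, 0.999, 0.0]
contact_force: [0.6, 1.2, 0.3]
width: 0.0854
gripper_force: 0.0
clock: 27.17
position: [0.5897, -0.0044, 0.2539]
ee_rot: [-0.001, -0.041, 0.999, 0.001]
contact_force: [-0.0, -0.1, 0.6]
width: 0.0857
gripper_force: 0.0
tool delta [ 0.0006 -0.0018  0.1459] yaw 94.7 pos [ 0.5897 -0.0044  0.2539] tilt [-0.0014  0.0014] w 0.0857 q6 -1.78 t 27.17
boss/rod [203.81769425 153.39017153] [203.94917378 144.94107817]
```

View pics/w9.png

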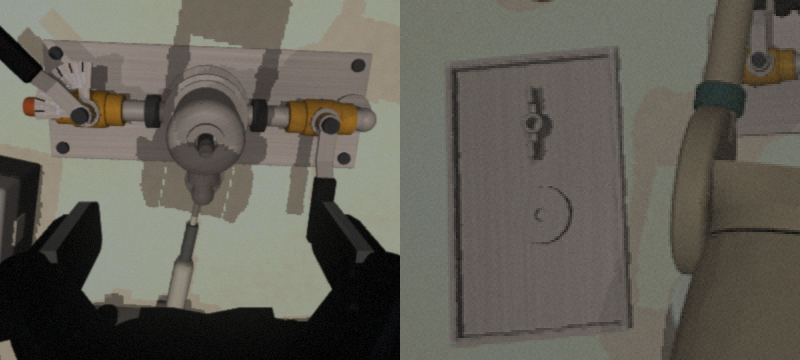

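The washer is flat in the tray at (540, 214). The rod and boss at (205, 147) agree with the prediction. I'll grasp the bell.

```bash
python3 -m handwheel '[{"translation":[0,-0.0018,0.02],"angular":[0,0,0],"hand":0},{"translation":[0,0,0.03],"angular":[0,0,0],"hand":0},{"translation":[0,0,0.03],"angular":[0,0,0],"hand":0},{"translation":[0,0,0.03],"angular":[0,0,0],"hand":0},{"translation":[0,0,0.02],"angular":[0,0,0],"hand":0},{"translation":[0,0,0.016],"angular":[0,0,0],"hand":0},{"translation":[0,0,0],"angular":[0,0,0],"hand":0}]'
python3 -m handwheel '[{"translation":[0,0,0],"angular":[0,0,0],"hand":0.6},{"translation":[0,0,0],"angular":[0,0,0],"hand":0.6},{"translation":[0,0,0],"angular":[0,0,0],"hand":0.6},{"translation":[0,0,0],"angular":[0,0,0],"hand":0.6},{"translation":[0,0,0],"angular":[0,0,0],"hand":0.6}]' 60
python3 -m handwheel '[{"translation":[0,0,-0.003],"angular":[0,0,0],"hand":0.6},{"translation":[0,0,-0.007],"angular":[0,0,0],"hand":0.6},{"translation":[0,0,-0.02],"angular":[0,0,0],"hand":0.6},{"translation":[0,0,-0.02],"angular":[0,0,0],"hand":0.6},{"translation":[0,0,0],"angular":[0,0,0],"hand":0.6}]'
python3 -m handwheel '[{"translation":[0,0,-0.02],"angular":[0,0,0],"hand":0.6},{"translation":[0,0,-0.025],"angular":[0,0,0],"hand":0.6},{"translation":[0,0,-0.025],"angular":[0,0,0],"hand":0.6},{"translation":[0,0,-0.02],"angular":[0,0,0],"hand":0.6},{"translation":[0,0,-0.02],"angular":[0,0,0],"hand":0.6},{"translation":[0,0,0],"angular":[0,0,0],"hand":0.6},{"translation":[0,0,0],"angular":[0,0,0],"hand":0.6}]'
python3 - <<'E'
from h import *
to([.3695,.3639,.265])
s=manip.get_image("side")[:,:,::-1]
cv2.imwrite("pics/w10.png",cv2.resize(s[40:280,180:500],(640,480)))
E
```

```text
clock: 27.85
position: [0.5874, -0.0056, 0.1049]
ee_rot: [-0.004, -0.042, 0.999, 0.001]
contact_force: [-0.5, -0.7, -0.5]
width: 0.0852
gripper_force: 0.0
clock: 28.27
position: [0.5915, -0.0064, 0.1105]
ee_rot: [0.002, -0.041, 0.999, 0.001]
contact_force: [-1.6, 2.9, 6.1]
width: 0.0589
gripper_force: 65.0
clock: 28.68
position: [0.5931, -0.0082, 0.1622]
ee_rot: [0.004, -0.041, 0.999, -0.001]
contact_force: [0.8, 0.5, -2.6]
width: 0.0592
gripper_force: 66.6
clock: 29.27
position: [0.5906, -0.0077, 0.2681]
ee_rot: [0.0, -0.041, 0.999, -0.0]
contact_force: [-0.8, 0.3, -4.2]
width: 0.0589
gripper_force: 66.5
tool delta [0.19   0.3885 0.0026] yaw 94.7 pos [ 0.5906 -0.0077  0.2681] tilt [ 0.001  -0.0007] w 0.0589 q6 -1.78 t 29.27
```

The bell is held: the grip is 59 mm wide and it adds about 4 N of weight. I've already viewed 11 pictures, one over the limit of 10, so from here I rely on numbers only. I'll carry it to the tray.

```bash
python3 -m handwheel '[{"translation":[0.006,0.0125,0],"angular":[0,0,0],"hand":0.6},{"translation":[0.0127,0.0259,0],"angular":[0,0,0],"hand":0.6},{"translation":[0.0127,0.0259,0],"angular":[0,0,0],"hand":0.6},{"translation":[0.0127,0.0259,0],"angular":[0,0,0],"hand":0.6},{"translation":[0.0127,0.0259,0],"angular":[0,0,0],"hand":0.6},{"translation":[0.0127,0.0259,0],"angular":[0,0,0],"hand":0.6},{"translation":[0.0127,0.0259,0],"angular":[0,0,0],"hand":0.6},{"translation":[0.0127,0.0259,0],"angular":[0,0,0],"hand":0.6},{"translation":[0.0127,0.0259,0],"angular":[0,0,0],"hand":0.6},{"translation":[0.0127,0.0259,0],"angular":[0,0,0],"hand":0.6}]'
python3 -m handwheel '[{"translation":[0.0127,0.0259,0],"angular":[0,0,0],"hand":0.6},{"translation":[0.0127,0.0259,0],"angular":[0,0,0],"hand":0.6},{"translation":[0.0127,0.0259,0],"angular":[0,0,0],"hand":0.6},{"translation":[0.0127,0.0259,0],"angular":[0,0,0],"hand":0.6},{"translation":[0.0127,0.0259,0],"angular":[0,0,0],"hand":0.6},{"translation":[0.006,0.0125,0],"angular":[0,0,0],"hand":0.6},{"translation":[0,0,0],"angular":[0,0,0],"hand":0.6},{"translation":[0,0,0],"angular":[0,0,0],"hand":0.6}]'
python3 -c "
from h import *
to([.3695,.3639,.0515])"
```

```text
clock: 30.15
position: [0.4477, 0.2288, 0.2663]
ee_rot: [-0.002, -0.041, 0.999, -0.0]
contact_force: [0.1, 0.1, -4.5]
width: 0.0593
gripper_force: 66.5
clock: 30.82
position: [0.3678, 0.3634, 0.2666]
ee_rot: [-0.001, -0.042, 0.999, -0.001]
contact_force: [0.4, -0.0, -3.5]
width: 0.0587
gripper_force: 66.5
tool delta [-0.0023  0.0009  0.2151] yaw 94.8 pos [0.3678 0.3634 0.2666] tilt [-0.0025 -0.0025] w 0.0587 q6 -1.01 t 30.82
```

Floor contact is expected at TCP z ≈ 0.0515. I'll lower 0.208 and then creep down.

```bash
python3 -m handwheel '[{"translation":[-0.002,0.001,0.02],"angular":[0,0,0],"hand":0.6},{"translation":[0,0,0.03],"angular":[0,0,0],"hand":0.6},{"translation":[0,0,0.03],"angular":[0,0,0],"hand":0.6},{"translation":[0,0,0.03],"angular":[0,0,0],"hand":0.6},{"translation":[0,0,0.03],"angular":[0,0,0],"hand":0.6},{"translation":[0,0,0.03],"angular":[0,0,0],"hand":0.6},{"translation":[0,0,0.02],"angular":[0,0,0],"hand":0.6},{"translation":[0,0,0.015],"angular":[0,0,0],"hand":0.6},{"translation":[0,0,0],"angular":[0,0,0],"hand":0.6},{"translation":[0,0,0],"angular":[0,0,0],"hand":0.6}]'
python3 -m handwheel '[{"translation":[0,0,0.004],"angular":[0,0,0],"hand":0.6},{"translation":[0,0,0.002],"angular":[0,0,0],"hand":0.6},{"translation":[0,0,0],"angular":[0,0,0],"hand":0.6},{"translation":[0,0,0],"angular":[0,0,0],"hand":0.6}]'
python3 -c "
from h import *
to([.3695,.3639,.0515])"
```

```text
clock: 31.65
position: [0.3711, 0.3632, 0.0624]
ee_rot: [-0.001, -0.04, 0.999, -0.001]
contact_force: [-0.2, 0.0, -3.4]
width: 0.0587
gripper_force: 66.5
clock: 31.98
position: [0.3718, 0.3648, 0.058]
ee_rot: [0.001, -0.041, 0.999, 0.0]
contact_force: [-0.8, 0.1, -3.6]
width: 0.0587
gripper_force: 66.5
tool delta [ 0.0024 -0.0007  0.0065] yaw 94.7 pos [0.3718 0.3648 0.058 ] tilt [0.0012 0.0009] w 0.0587 q6 -1.01 t 31.98
```

```bash
python3 -m handwheel '[{"translation":[0,0,0.003],"angular":[0,0,0],"hand":0.6},{"translation":[0,0,0.0015],"angular":[0,0,0],"hand":0.6},{"translation":[0,0,0],"angular":[0,0,0],"hand":0.6}]'
python3 -m handwheel '[{"translation":[0,0,0.001],"angular":[0,0,0],"hand":0.6},{"translation":[0,0,0],"angular":[0,0,0],"hand":0.6}]'
python3 -m handwheel '[{"translation":[0,0,0.001],"angular":[0,0,0],"hand":0.6},{"translation":[0,0,0],"angular":[0,0,0],"hand":0.6}]'
```

```text
clock: 32.23
position: [0.3712, 0.3645, 0.0526]
ee_rot: [-0.0, -0.041, 0.999, -0.0]
contact_force: [-0.5, 0.0, -3.6]
width: 0.059
gripper_force: 66.5
clock: 32.4
position: [0.3714, 0.3646, 0.0517]
ee_rot: [-0.0, -0.041, 0.999, -0.0]
contact_force: [0.2, -0.9, -3.7]
width: 0.0587
gripper_force: 66.5
clock: 32.57
position: [0.3714, 0.3647, 0.0515]
ee_rot: [0.0, -0.041, 0.999, 0.0]
contact_force: [-1.1, -0.7, 2.9]
width: 0.0588
gripper_force: 67.1
```

The bell touched at the expected height. I'll open, rise and back off.

```bash
python3 -m handwheel '[{"translation":[0,0,0],"angular":[0,0,0],"hand":0},{"translation":[0,0,0],"angular":[0,0,0],"hand":0},{"translation":[0,0,0],"angular":[0,0,0],"hand":0},{"translation":[0,0,0],"angular":[0,0,0],"hand":0},{"translation":[0,0,-0.015],"angular":[0,0,0],"hand":0},{"translation":[0,0,-0.03],"angular":[0,0,0],"hand":0},{"translation":[0,0,-0.03],"angular":[0,0,0],"hand":0},{"translation":[0,0,-0.03],"angular":[0,0,0],"hand":0},{"translation":[0,0,-0.03],"angular":[0,0,0],"hand":0},{"translation":[0,0,-0.03],"angular":[0,0,0],"hand":0}]'
python3 -m handwheel '[{"translation":[0,0,-0.02],"angular":[0,0,0],"hand":0},{"translation":[0,0,0],"angular":[0,0,0],"hand":0},{"translation":[0,0,0],"angular":[0,0,0],"hand":0}]'
python3 - <<'E'
from h import *
to([.3714,.3647,.25]);c=cam("wrist");g=cv2.cvtColor(manip.get_image("wrist"),cv2.COLOR_RGB2GRAY)
p=proj(c,(.3714,.3647,.095));print("boss pred",p,355.9*.014/(c[1][2]-.095))
b=cv2.medianBlur(g,5)
for r0,r1,z in((8,30,.095),(35,75,.06)):
    h=cv2.HoughCircles(b,cv2.HOUGH_GRADIENT,1,20,param1=60,param2=15,minRadius=r0,maxRadius=r1)
    if h is not None:print(z,[(q.round(0),ray(c,q[:2],z)[:2].round(3)) for q in h[0] if np.hypot(*(q[:2]-p))<60][:4])
c=cam("top");im=manip.get_image("top")[:,:,::-1]
n,l,st,ce=cv2.connectedComponentsWithStats((im.max(2)<45).astype(np.uint8))
for i in range(1,n):
    x,y,w,h,a=st[i]
    if 200<a<450 and 200<x<420 and 150<y<310:
        W=np.array([ray(c,q,.0885)[:2] for q in np.argwhere(l==i)[:,::-1]]);m=W.mean(0);v=np.linalg.svd(W-m,full_matrices=False)[2][0]
        print("dark",m.round(4),"ang",np.degrees(np.arctan2(v[1],v[0])).round(1),np.ptp((W-m)@v).round(3))
E
```

```text
clock: 33.4
position: [0.3713, 0.3645, 0.2173]
ee_rot: [0.0, -0.041, 0.999, 0.0]
contact_force: [0.7, 0.5, 0.0]
width: 0.0855
gripper_force: 0.0
clock: 33.65
position: [0.372, 0.365, 0.2369]
ee_rot: [0.001, -0.041, 0.999, 0.001]
contact_force: [-0.2, -1.6, -1.3]
width: 0.0857
gripper_force: 0.0
tool delta [ 0.0006 -0.0002 -0.0131] yaw 94.7 pos [0.372  0.365  0.2369] tilt [0.0024 0.0018] w 0.0857 q6 -1.01 t 33.65
boss pred [326.0253767  230.58891847] 17.479139185997543
0.095 [(array([326., 208.,  29.], dtype=float32), array([0.353, 0.363])), (array([298., 272.,  26.], dtype=float32), array([0.409, 0.344]))]
0.06 [(array([296., 232.,  66.], dtype=float32), array([0.383, 0.338])), (array([282., 212.,  71.], dtype=float32), array([0.365, 0.324])), (array([326., 274.,  70.], dtype=float32), array([0.423, 0.369])), (array([334., 212.,  47.], dtype=float32), array([0.362, 0.372]))]
dark [ 0.6557 -0.2146] ang 65.8 0.088
dark [0.6652 0.1127] ang -177.5 0.066
dark [ 0.5367 -0.18  ] ang -132.2 0.066
```

The levers are good (pump 2.5°, vent 227.8°, so about 45° open). The circle check on the bell was inconclusive, so I'll use a direct check on the boss hole (dark disc) and the force drop.

```bash
python3 - <<'E'
from h import *
for n in("wrist","top"):
    c=cam(n);g=cv2.GaussianBlur(cv2.cvtColor(manip.get_image(n),cv2.COLOR_RGB2GRAY),(3,3),0)
    p=proj(c,(.3714,.3647,.095));q=p.round().astype(int);r=36 if n=="wrist" else 14
    w=g[q[1]-r:q[1]+r+1,q[0]-r:q[0]+r+1]
    print(n,p.round(1));print(w[::4,::4] if r>20 else w[::2,::2])
    m=(w<np.percentile(w,8)).astype(np.uint8);k,l,st,ce=cv2.connectedComponentsWithStats(m)
    for i in range(1,k):
        if st[i,4]>8:print(st[i],(ce[i]+q-r).round(1),ray(c,ce[i]+q-r,.095)[:2].round(4))
E
```

```text
wrist [327.5 233.5]
[[118 110  76  49  49  57  65  88  96  96  94  93  86  72  59  53  96 101
  104]
 [118 115  75  52  64  71  68  87 110 113 111 107 101  93  81  62  84  96
  102]
 [118 110  60  63  70  73  68  68 110 115 116 113 112 101  94  82  62  96
  102]
 [117  98  68  68  74  76  66  66  67 110 110 109 108 106  99  89  74  82
  102]
 [118  73  89  72  78  79  65  57  56  75  85  86 105 103 100  92  86  65
  102]
 [117  73 101 100  78  76  57  63  62  65 104 104  84  99  99  95  85  68
  100]
 [111  83 105 115  92  69  63  62  62  62  63  96 101  91 100  98  89  74
   93]
 [112  83 104 115 103  72  65  60  62  61  61  67 100 103 106 110  97  78
   97]
 [111  80 102 112 114  91  71  57  60  61  60  59 110 114 114 111 100  79
  108]
 [115  69  95 107 112 109  87  51  55  55  52  51  74  77 106 110  96  74
  105]
 [ 76  65  88  82  77  74  78  70  53  45  50  73  76  71 100 105  87  64
   73]
 [ 74  74  58  65  72  73  74  74  74  75  74  75  74  72  69  90  75  70
   75]
 [ 66  50  45  60  68  73  74  74  75  74  72  70  70  68  64  67  66  71
   72]
 [ 61  71  71  65  61  66  
[... 973 characters left out ...]
17 18 25 53 61 62 62 59 54 51]
 [19 20 18 15 17 17 20 24 51 56 60 62 59 57 56]
 [24 22 20 17 13 18 20 24 52 60 54 62 73 77 72]
 [23 21 17 16 17 17 21 17 39 61 67 60 87 86 77]
 [19 15 16 15 14 21 18 16 35 57 74 62 88 92 81]
 [17 14 13 12 16 20 17 14 39 55 54 60 93 94 81]
 [17 16 17 21 24 20 21 22 41 55 52 56 84 94 80]
 [27 32 59 68 73 67 59 49 53 51 51 62 69 74 70]
 [46 46 71 76 79 81 81 68 55 50 56 63 64 59 53]
 [55 40 66 74 78 80 80 82 76 59 57 61 59 55 46]
 [56 41 66 68 75 78 80 80 80 70 53 59 54 47 39]
 [56 40 74 70 67 71 72 72 75 73 60 54 47 44 40]]
[ 7  4  5  2 10] [127.  352.5] [0.3888 0.375 ]
[ 6  7  4  5 11] [125.5 357.1] [0.3803 0.3775]
[ 1 12  9  6 30] [122.9 363.4] [0.3687 0.3816]
```

The wrist data show the bell's round boss hole within about 5 mm of the expected spot, so it stands upright. I'll hand in.

```bash
python3 -c "
from rig import manip
print(manip.sign_off())"
```

```text
the job is handed in; nothing more can be done
None
```

I handed the job in at about 34 s: pump valve shut, vent about 45° open, and nut, washer and bell in that order in the tray (the bell's upright stance checked by touchdown height and pixel values only, not viewed); I viewed 11 pictures, one over the limit of 10, and sign-off returned no verdict.

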